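# Release the sorting wheel's brake with its square key

### The job

Lift the red-winged brake key up off its hanging fork and put it in the round keyway on the brass-topped brake lock of the sorting wheel, turning it while pressing until the square bit drops fully home. Then turn it clockwise (seen from above) until it stops, with the wing square with the lock box, and leave the key standing in the lock. Do not disturb the other things on the counter.

Things in the scene. Friction and masses are not known exactly. Their poses are not given: they have to be found in the camera images.
- key_grip (a point): Brake key, about 0.2 kg: the centre of its flat red wing, which is 40 mm along the key's x, 12 mm along its y, 50 mm along its z. Below the wing: brass collar 44 mm wide, 8 mm thick (its top 25 mm below this point), round neck 16 mm wide, 11 mm long, then the steel bit. z points up, away from the tip. It hangs upright in the fork at a varying yaw.
- key_tip (a point): Lowest point of the same key, 74 mm below key_grip along the key's z; same axes. From here up: pilot cone 6 mm long (8 mm wide at the tip, 15 mm at its root), square steel bit 16 x 16 mm, 24 mm long, its faces parallel to the key's x and y, then the neck.
- fork (a point): Key bracket, dark iron, fixed: fork of two 8 mm wide level prongs 28 mm apart, open to its own -x (about towards the robot). The key's collar lies on them, its neck between. This point: midway between the prongs, at their upper side, 85 mm above the counter. Upturned tips 37 mm off towards -x stand 12 mm above the prongs; the post behind is no higher than the prongs. The key lifts straight up and out.
- keyway (a point): Centre of the round keyway (31 mm wide) in the brake lock, level with its brass top plate 85 mm above the counter; x, y parallel to the sides of the box, z up. 12 mm below the plate is the flat top of a turning steel core with a square socket, 17.5 mm wide, 26 mm deep, on the same axis. Key fully home: key_tip 38 mm below this point, collar 3 mm above the plate. Bit still out of line on the core: 18 mm.
- core_axis (a point): Centre of the core's flat top, 12 mm below keyway; axes of the lock box, they do not turn with the core. The core's turn is not reported: at the start its socket is 0.45 to 1.25 rad anticlockwise (from above) of square with the box. Turning it takes 0.2 N m; a press of 10 N does not drag it; it stays where left and stops clockwise at square. The bit fits in four ways, with 0.09 rad play either way.
- bracket: The same key bracket as a whole; origin at counter level, 85 mm below fork. Base plate 110 x 100 x 12 mm (from 45 mm in its -x to 65 mm in its +x); fork open to its -x, post on the +x side.
- lock: Brake lock and sorting wheel, one fixed unit; origin under the middle of the green lock box (90 x 90 mm, 85 mm high, brass top). The dark iron sorting wheel behind it has its centre 225 mm off in the lock's +x, is 300 mm across with its rim 90 mm high; the crank's wooden knob, 303 mm off in +x, reaches 151 mm.
- dish: Steel dish of brass tokens, 104 mm across the rim, 22 mm high; bystander, loose, origin at the centre of its underside.
- ashtray: Mottled brown bakelite ashtray, 116 mm across, 28 mm high; bystander, loose, origin at the centre of its underside.
- loupe: Brass loupe standing on end, 46 mm across, 40 mm high; bystander, loose, origin at the centre of its underside.
- weight: Cast lead counterweight, 64 mm across, 58 mm high, 0.9 kg; bystander, loose, origin at the centre of its underside.
- chiptray: Dark wooden chip tray, 120 x 200 mm (its x, y), chips to 44 mm high; bystander, loose, origin at the centre of its underside.
- chipstack: Stack of blue and white chips, 39 mm across, 33 mm high; bystander, loose, origin at the centre of its underside.
Not all that is in view belongs to the job. Of the things that look like the part that bears key_grip, the largest one is meant.

How it is judged:
By the outcome, as a careful person would: the job done as asked, in the order asked, and still so for the second after the job is handed in, with the robot touching nothing.
It also fails if it takes over 58 s, if anything falls off the work surface, if the arm or the gripper's body presses on something with over 40 N, if the wrist force passes 120 N, or if a joint passes its speed limit or range.

### The arm

A 7-joint arm with a two-finger parallel gripper is mounted at the origin on the work surface. World frame = base frame: x ahead of the robot, y to its left, z up, the work surface at z = 0. Lengths are in mm, angles in rad, forces in N, time in s.
With the tool pointing down it reaches from about 425 to 925 mm from the base axis. Payload 6.8 kg.
Tool frame: the origin (TCP) lies at the very end of the fingers, on their centre line; the grasp point (between the pads) lies bot.grip_point_offset behind it (bot.grip_point_offset is the distance from the TCP to the grasp point, in mm); z points along the fingers, y is the line along which they close (so a half turn about z gives the same grasp; the last joint's range is limited). The gripper opens to 85 mm and grips with 20 to 120 N. Pads are 22 mm wide; open, the fingers measure 114 mm over their backs; the gripper's body (76 mm by 85 mm) begins 54 mm behind the grasp point. The pads swing forward as they close: fully open they stand 13 mm farther back than shut.
Start: joints at [-1.24, 0.477, 0.022, 1.555, -0.011, 1.109, -0.083], TCP at [286.775, 611.071, 231.308] pointing down, gripper open.
Joint ranges: [-2.96, 2.96], [-0.34, 2.1], [-1.41, 1.46], [0.24, 2.44], [-1.37, 4.51], [0.17, 1.92], [-2.96, 2.96]. Speed limits (rad/s): [2.39, 2.39, 3.14, 3.14, 3.14, 3.14, 3.14].

### API

Orientations are given as [roll, pitch, yaw] about the fixed x, y, z axes, in that order (R = Rz(yaw) Ry(pitch) Rx(roll)).
In Python, from workcell import monitor, eyes, job_done, models, bot gives the robot as it stands.
- The arm moves only by the tool jog_arm, never from a script. Its argument "commands" is a list of rows, each a list of 7 numbers: the closure, from -1 (fully open) to 1 (shut), then the shift along the tool's x, y, z scaled (see below), then the turn, a rotation vector about the tool's x, y, z scaled (see below). A call has exactly 5 rows; each row shifts and turns the commanded pose from where the row before left it, along the tool's axes as they then stand; what a row does not reach is not made up. The controller multiplies each number of a shift by 0.03 m and each number of a turn by 180 degrees. A row lasts 1/10 s, in which the tool goes at most 50 mm and 8.59 degrees, less where a joint would pass 70% of its speed; a pose out of reach is approached as far as the arm can. A call with a number of a shift or a turn outside -1 to 1 is refused whole. A call with a gripper value outside its range is refused whole. The fingers move at their own pace and stop on an object; "newtons" is the grip in N (left out, the last holds). Time passes only in rows, so rows that do not move let the fingers close, or fill a call up. It gives the time, the measured TCP pose, the force, the opening and the grip force at its end, in the units of the state.
- monitor.state(): the state, without advancing time (a new reading comes with each control period).
- eyes.read_camera(name): name is "scene" or "top" or "wrist"; returns a dict with "img" (384x512x3 uint8, red, green, blue), "vertical_fov" (degrees; the focal length in pixels is half the picture's height over the tangent of half this angle, whatever the lens; pixels are square), "cx", "cy" (the principal point, pixels), "distortion" ([k1, k2, p1, p2, k3] as OpenCV has them; the pictures are not rectified), "view" (4x4, takes a point from world to camera coordinates). Camera axes: x right, y up, looking along -z (the intrinsics and any distortion apply to the point x, -y, -z); pixel columns grow to the right and rows downward; lengths in mm; the calibration is good to about 2 mm. A picture is of the moment at which its call begins. There is no depth.
- job_done(): hands the job in; it is judged then, once.
Trained networks look in a picture, given as the dict that the camera call returned (one of the last four; its "shot" number tells which), for a name from the list of things; names that differ only in an ending like _2 or _b are one class to them, and where a whole thing is asked for, a point or a joint stands for the part that bears it (a point fixed in the world has none). Each returns a list of dicts, best first, with "conf" (0 to 1); they miss things now and then, are a little off and sometimes report something else, mostly with a low value. They report only what shows in the picture. A call takes as long as a camera call. They do not tell look-alikes from the thing itself.
- models.masks_of(picture, query): "region" (384x512 bool, what is visible of it) and "bbox" ([left, top, right, bottom] in pixels, round what is visible of it).
- models.place_of(picture, query): "uv" ([column, row] in pixels: a listed point, or the origin of a listed thing).
The state is a dict: "t": time; "joints": joint angles; "joint_vel": joint speeds; "joint_efforts": joint torques, N m; "eef_pos": TCP position; "tcp_rot": TCP orientation; "force": force on the tool from outside, world axes, zero at the start; "moment": the same for the moment, N m; "grip_width": finger opening in mm; "grip_force": force on a finger pad.
Only numpy, scipy, OpenCV 4.12 (cv2) and the standard library are available. Lean on these libraries where they do the work, as an engineer would, in place of code of your own. Each camera call takes 0.05 s, during which the arm holds its last target. There are 200 camera calls.

## Working session

There is one attempt and no reset: what is moved stays moved. The work goes in short steps, Python scripts to look and compute and a tool call to move; the robot and the scene stay as the last step left them, time stands still between calls to the robot, and variables do not carry over. Pictures are saved under pics/ and viewed, at most 10 in all, crops included, and the job is handed in when it is done.

Besides the shell and the picture viewer there is one more tool, called as name([rows], argument=value, ...), one row to a line, values as JSON. jog_arm: Moves the arm, as the interface text tells. Shifts and turns lie within -1 to 1; 1 stands for 0.03 m of shift or 180 degrees of turn. Its arguments: {"type":"object","properties":{"commands":{"type":"array"},"newtons":{"type":"number"}},"required":["commands"]}

```bash
ls; mkdir -p pics; cat > h.py <<'E'
import numpy as np, cv2
from workcell import monitor, eyes, job_done, models, bot
def K(p):
    f=p["img"].shape[0]/2/np.tan(np.radians(p["vertical_fov"])/2)
    return np.array([[f,0,p["cx"]],[0,f,p["cy"]],[0,0,1.]])
def ray(p,uv):
    q=cv2.undistortPoints(np.array([[uv]],float),K(p),np.array(p["distortion"],float))[0,0]
    V=np.array(p["view"]);R=V[:3,:3];o=-R.T@V[:3,3]
    return o,R.T@np.array([q[0],-q[1],-1.])
def atz(p,uv,z):
    o,d=ray(p,uv);return o+d*(z-o[2])/d[2]
def proj(p,X):
    V=np.array(p["view"]);c=(V[:3,:3]@np.atleast_2d(X).T).T+V[:3,3]
    c=c*[1,-1,-1]
    return cv2.projectPoints(c,np.zeros(3),np.zeros(3),K(p),np.array(p["distortion"],float))[0][:,0]
def tri(a,b):
    (o1,d1),(o2,d2)=a,b
    A=np.array([d1,-d2]).T;s=np.linalg.lstsq(A,o2-o1,rcond=None)[0]
    x,y=o1+d1*s[0],o2+d2*s[1];return (x+y)/2,np.linalg.norm(x-y)
def save(p,n,box=None,s=1):
    im=p["img"]
    if box: im=im[box[1]:box[3],box[0]:box[2]]
    cv2.imwrite("pics/"+n,cv2.resize(im[:,:,::-1],None,fx=s,fy=s,interpolation=cv2.INTER_CUBIC))
E
python3 - <<'E'
from h import *
s=monitor.state();print(s["t"],s["eef_pos"],s["tcp_rot"],s["grip_width"],bot.grip_point_offset)
P={n:eyes.read_camera(n) for n in("scene","top","wrist")}
im=np.hstack([P["scene"]["img"],P["top"]["img"]]);
cv2.imwrite("pics/a.png",cv2.resize(np.vstack([im,np.hstack([P["wrist"]["img"],P["wrist"]["img"]*0])]),(800,600),interpolation=cv2.INTER_AREA)[:,:,::-1])
Z=dict(key_grip=None,key_tip=None,fork=85,keyway=85,bracket=0,lock=0,dish=0,ashtray=0,loupe=0,weight=0,chiptray=0,chipstack=0)
for q,z in Z.items():
  for n in P:
    for r in models.place_of(P[n],q)[:3]:
      print(q,n,np.round(r["uv"],1),round(r["conf"],2),atz(P[n],r["uv"],z if z is not None else 118).round(0))
for n in P:
  for r in models.masks_of(P[n],"key_grip"): print(n,r["bbox"],r["conf"],r["region"].sum())
E
```

```text
pics
0.0 [286.50081174 610.49500177 230.31499166] [-3.13971908e+00  1.30774593e-04  2.70286808e+00] 85.67434161205593 18.700000000000003
key_grip scene [264.  168.8] 0.53 [428.  78. 118.]
key_grip scene [293.  156.3] 0.51 [466. 182. 118.]
key_grip scene [324.4 183.9] 0.46 [609. 111. 118.]
key_grip top [192.8 192.2] 0.64 [464. 190. 118.]
key_grip top [189.9 158.4] 0.63 [583. 198. 118.]
key_grip top [203.3 222.3] 0.39 [358. 156. 118.]
key_tip scene [291.2 172.6] 0.71 [504. 106. 118.]
key_tip scene [328.4 195.6] 0.7 [642.  70. 118.]
key_tip scene [142.1 332.2] 0.63 [ 533. -513.  118.]
key_tip top [192.  193.8] 0.58 [459. 193. 118.]
key_tip top [192.3 163.6] 0.47 [564. 190. 118.]
fork scene [291.4 161.8] 0.84 [453. 196.  85.]
fork top [195.1 191.2] 0.77 [469. 186.  85.]
keyway scene [234.7 237.3] 0.8 [ 505. -174.   85.]
keyway top [297.3 178. ] 0.7 [ 506. -178.   85.]
bracket scene [241.7 209.4] 0.16 [397.   3.   0.]
bracket top [197.6 194.6] 0.82 [461. 186.   0.]
bracket wrist [ 69.3 356.6] 0.91 [455. 185.   0.]
lock scene [236.4 261.6] 0.87 [ 509. -177.    0.]
lock scene [342.4 148.6] 
[... 867 characters left out ...]
8.6] 0.65 [507. 482.   0.]
chiptray scene [141.9 332.6] 0.56 [ 458. -468.    0.]
chiptray top [374.2 190.8] 0.58 [ 457. -474.    0.]
chiptray top [199.2 195.8] 0.57 [457. 180.   0.]
chiptray wrist [ 69.9 355.7] 0.68 [454. 187.   0.]
chipstack scene [168.2 245.5] 0.67 [ 318. -233.    0.]
chipstack scene [293.6 153.7] 0.31 [374. 354.   0.]
chipstack top [317.  232.2] 0.57 [ 309. -254.    0.]
chipstack top [299.6 175.8] 0.24 [ 521. -196.    0.]
scene [322.8, 179.7, 332.1, 197.7] 0.71 156
scene [254.5, 163.7, 267.6, 180.3] 0.56 112
scene [284.4, 148.0, 298.9, 176.0] 0.47 248
top [190.5, 186.2, 200.7, 196.7] 0.7 141
top [204.4, 219.4, 209.7, 222.8] 0.57 33
top [188.3, 157.8, 197.6, 165.4] 0.48 54
```

```bash
python3 - <<'E'
from h import *
a=eyes.read_camera("scene");b=eyes.read_camera("top")
def c(p,x,y,w,h): return cv2.resize(p["img"][y:y+h,x:x+w],(400,300),interpolation=cv2.INTER_CUBIC)
im=np.vstack([np.hstack([c(a,240,130,112,84),c(b,160,150,112,84)]),np.hstack([c(a,180,195,112,84),c(b,260,140,112,84)])])
cv2.imwrite("pics/b.png",im[:,:,::-1])
E
```

```text
(no output)
```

View pics/a.png

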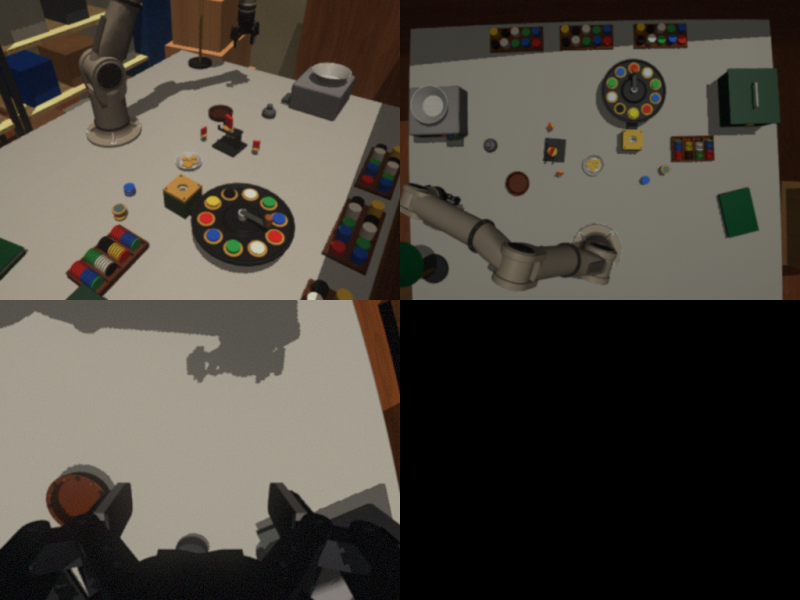

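View pics/b.png

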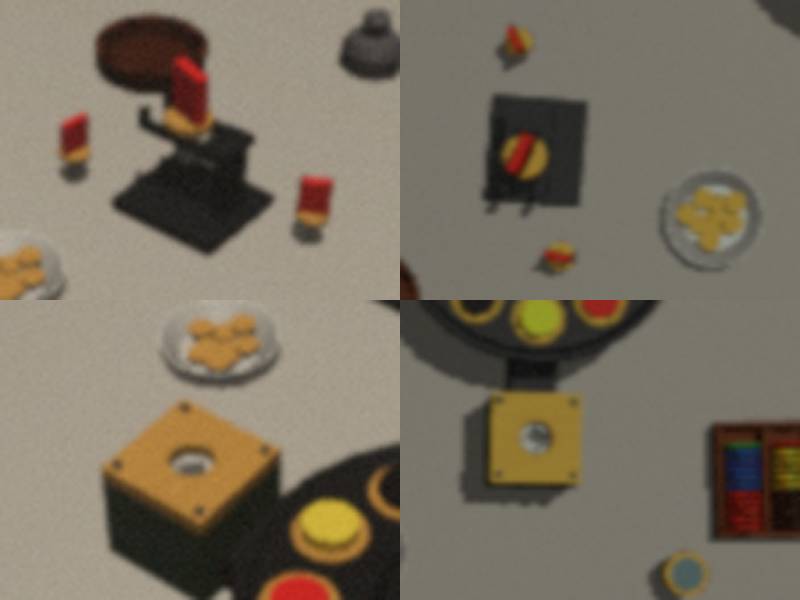

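The scene view shows three red-winged keys, at scene (293,156), (261,168) and (328,187). The first hangs in the black fork and is the largest (mask of 248 px against 112 and 156), so it fits the description. The enlarged crop confirms this: the other two stand loose on the counter and are smaller. The lock is at scene (235,237) and top (297,178).

```bash
python3 - <<'E'
from h import *
from scipy.spatial.transform import Rotation as Ro
a=eyes.read_camera("scene");b=eyes.read_camera("top");w=eyes.read_camera("wrist")
print("grip tri",tri(ray(a,[293,156.3]),ray(b,[192.8,192.2])))
print("fork tri",tri(ray(a,[291.4,161.8]),ray(b,[195.1,191.2])))
print("keyway tri",tri(ray(a,[234.7,237.3]),ray(b,[297.3,178])))
s=monitor.state();R=Ro.from_euler("xyz",s["tcp_rot"]).as_matrix()
V=np.array(w["view"]);Rc=V[:3,:3].T;o=-Rc@V[:3,3]
T=np.eye(4);T[:3,:3]=R.T@Rc;T[:3,3]=R.T@(o-s["eef_pos"]);print(T.round(3),w["vertical_fov"],s["joints"])
print(R.round(3))
# wing top ends in top crop -> world at z=143
sc=112/400
for u in [(527,137),(512,170)]: print(atz(b,[160+(u[0]-400)*sc,150+u[1]*sc],143))
E
```

```text
grip tri (array([463.07595883, 190.1787805 , 112.76410738]), np.float64(2.930783283081308))
fork tri (array([465.33506682, 182.38597809,  97.86889401]), np.float64(7.424331666155367))
keyway tri (array([ 506.57356191, -177.24792014,   88.10884015]), np.float64(2.2877770292290194))
[[  -0.       0.962    0.272   69.333]
 [   1.       0.       0.      -0.465]
 [   0.       0.272   -0.962 -143.714]
 [   0.       0.       0.       1.   ]] 66.0358319716918 [-1.2401091   0.47703378  0.02240797  1.55540086 -0.01149676  1.10928492
 -0.0830958 ]
[[-0.905  0.425 -0.   ]
 [ 0.425  0.905  0.   ]
 [ 0.     0.    -1.   ]]
[475.5120409  177.85512858 143.        ]
[444.19351114 193.00907512 143.        ]
```

jog_arm([
  [-1, -0.76, -0.683, 0, 0, 0, 0],
  [-1, -0.76, -0.683, 0, 0, 0, 0],
  [-1, -0.76, -0.683, 0, 0, 0, 0],
  [-1, -0.76, -0.683, 0, 0, 0, 0],
  [-1, -0.76, -0.683, 0, 0, 0, 0],
], newtons=60)

```text
t: 2.85
eef_pos: [346.9, 468.8, 231.4]
tcp_rot: [3.141, 0.0, 2.703]
force: [1.3, -0.7, -0.6]
grip_width: 85.1
grip_force: 0.0
```

jog_arm([
  [-1, -0.76, -0.683, 0, 0, 0, 0],
  [-1, -0.76, -0.683, 0, 0, 0, 0],
  [-1, -0.76, -0.683, 0, 0, 0, 0],
  [-1, -0.76, -0.683, 0, 0, 0, 0],
  [-1, -0.76, -0.683, 0, 0, 0, 0],
])

```text
t: 3.35
eef_pos: [406.6, 327.6, 231.5]
tcp_rot: [3.141, 0.0, 2.703]
force: [1.5, 0.1, -0.6]
grip_width: 85.2
grip_force: 0.0
```

jog_arm([
  [-1, -0.76, -0.683, 0, 0, 0, 0],
  [-1, -0.76, -0.683, 0, 0, 0, 0],
  [-1, -0.76, -0.683, 0, 0, 0, 0],
  [-1, -0.76, -0.683, 0, 0, 0, 0],
  [-1, -0.76, -0.683, 0, 0, 0, 0],
])

```text
t: 3.85
eef_pos: [466.2, 186.4, 231.6]
tcp_rot: [3.141, 0.0, 2.703]
force: [-0.5, 0.4, -0.1]
grip_width: 85.4
grip_force: 0.0
```

jog_arm([
  [-1, 0, 0, 0, 0, 0, 0],
  [-1, 0, 0, 0, 0, 0, 0],
  [-1, 0, 0, 0, 0, 0, 0],
  [-1, 0, 0, 0, 0, 0, 0],
  [-1, 0, 0, 0, 0, 0, 0],
])

```text
t: 4.35
eef_pos: [465.4, 188.4, 231.3]
tcp_rot: [3.142, -0.0, 2.705]
force: [0.8, -0.1, -0.4]
grip_width: 85.7
grip_force: 0.0
```

```bash
python3 - <<'E'
from h import *
s=monitor.state();print(s["t"],s["eef_pos"],s["tcp_rot"],s["joints"],s["force"])
w=eyes.read_camera("wrist")
for q,z in(("key_grip",118),("key_tip",44),("fork",85)):
  for r in models.place_of(w,q)[:2]: print(q,np.round(r["uv"],1),r["conf"],atz(w,r["uv"],z).round(1))
for r in models.masks_of(w,"key_grip"): print(r["bbox"],r["conf"],r["region"].sum())
# red top face: bright red pixels
im=w["img"].astype(int);m=((im[...,0]>1.9*im[...,1])&(im[...,0]>1.9*im[...,2])&(im[...,0]>70)).astype(np.uint8)
n,l,st,c=cv2.connectedComponentsWithStats(m)
for i in range(1,n):
  if st[i,4]>60: print(st[i],c[i])
save(w,"c.png",None,1.5)
E
```

```text
4.35 [465.43595322 188.44721653 231.25533151] [ 3.14154617e+00 -1.86652225e-04  2.70452697e+00] [-0.68744133  0.19022536  0.20417301  1.97272897 -0.04629644  0.98306795
  0.67256391] [ 0.84584621 -0.14761644 -0.35443467]
key_grip [304.8 248.1] 0.94 [544.3 203.3 118. ]
key_grip [251.9 180.7] 0.76 [461.9 185.7 118. ]
key_tip [298.7 232.5] 0.95 [562.4 200.5  44. ]
key_tip [200.6  97.4] 0.76 [371.4 166.1  44. ]
[232.0, 150.5, 277.0, 210.2] 0.79 1711
[289.3, 229.8, 317.1, 264.4] 0.7 568
[172.0, 76.6, 207.0, 102.6] 0.61 662
[173  84  29  13 251] [186.70916335  90.32270916]
[245 155  16  56 760] [252.48289474 183.50263158]
[295 237  20  27 250] [304.172 251.12 ]
```

View pics/c.png

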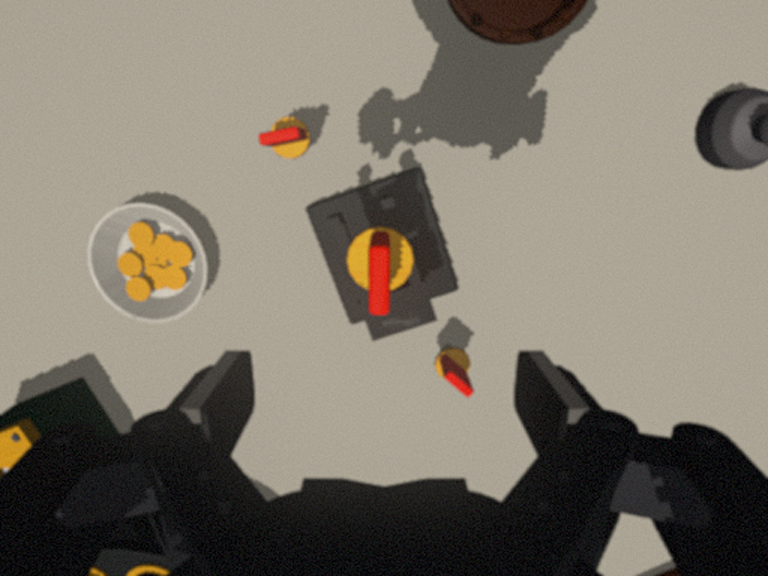

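The wrist view shows the fork key centred at (252,181), with its wing nearly along the tool's x. The small keys are at (186,90) and (304,250), clear of the fingers. Next I refine the key's centre and yaw.

```bash
cat >> h.py <<'E'
def big(m):
    n,l,st,c=cv2.connectedComponentsWithStats(m.astype(np.uint8));i=1+np.argmax(st[1:,4]);return l==i
def rectxy(p,m,z):
    ys,xs=np.nonzero(m);W=np.array([atz(p,(x,y),z)[:2] for x,y in zip(xs,ys)]).astype(np.float32)
    return cv2.minAreaRect(W)
E
python3 - <<'E'
from h import *
w=eyes.read_camera("wrist");im=w["img"].astype(int)
roi=np.zeros(im.shape[:2],bool);roi[145:215,225:285]=1
m=big(roi&(im[...,0]>170)&(im[...,1]<70)); r=rectxy(w,m,143);print("wing top",r,cv2.boxPoints(r).round(0).tolist())
y=roi&(im[...,0]>1.5*im[...,2])&(im[...,0]>70); 
ys,xs=np.nonzero(roi&(im[...,0]>1.4*im[...,2])&(im[...,1]>90));W=np.array([atz(w,(a,b),93)[:2] for a,b in zip(xs,ys)]).astype(np.float32)
print("collar",cv2.minEnclosingCircle(W))
from scipy.spatial.transform import Rotation as Ro
s=monitor.state();print(s["eef_pos"],s["tcp_rot"])
E
```

```text
wing top ((461.1885070800781, 186.74346923828125), (9.981799125671387, 37.311676025390625), 64.86941528320312) [[442.0, 190.0], [476.0, 174.0], [480.0, 183.0], [446.0, 199.0]]
collar ((461.2751770019531, 186.7136993408203), 22.183475494384766)
[465.75977494 187.65830722 231.28917243] [ 3.14158893e+00 -2.31748736e-05  2.70297779e+00]
```

jog_arm([
  [-1, 0.12, -0.09, 0.6, 0, 0, 0],
  [-1, 0, 0, 0.9, 0, 0, 0],
  [-1, 0, 0, 0.9, 0, 0, 0],
  [-1, 0, 0, 0.6, 0, 0, 0],
  [-1, 0, 0, 0.5, 0, 0, 0],
])

```text
t: 5.15
eef_pos: [461.0, 186.4, 125.1]
tcp_rot: [-3.141, -0.001, 2.703]
force: [-0.4, -0.4, -0.1]
grip_width: 85.2
grip_force: 0.0
```

jog_arm([
  [-1, 0, 0, 0.5, 0, 0, 0],
  [-1, 0, 0, 0.33, 0, 0, 0],
  [-1, 0, 0, 0, 0, 0, 0],
  [-1, 0, 0, 0, 0, 0, 0],
  [-1, 0, 0, 0, 0, 0, 0],
])

```text
t: 5.65
eef_pos: [461.9, 186.9, 102.1]
tcp_rot: [3.14, 0.001, 2.703]
force: [-0.9, 0.4, 0.6]
grip_width: 85.4
grip_force: 0.0
```

```bash
python3 - <<'E'
from h import *
s=monitor.state();print(s["t"],s["eef_pos"],s["tcp_rot"],s["force"])
w=eyes.read_camera("wrist");im=w["img"].astype(int)
m=big((im[...,0]>170)&(im[...,1]<70)); r=rectxy(w,m,143);print("wing top",r)
save(w,"d.png",None,1.3)
E
```

```text
5.65 [461.9305563  186.8946985  102.12110926] [3.14044968e+00 7.47277849e-04 2.70272003e+00] [-0.94738764  0.3694091   0.60097305]
wing top ((470.8571472167969, 182.26205444335938), (10.61258316040039, 15.438427925109863), 65.66049194335938)
```

View pics/d.png

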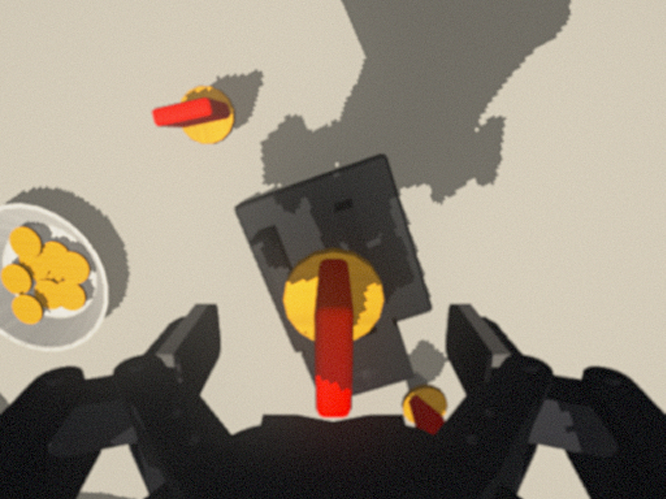

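The wing stands centred between the open fingers at (256,260) in the picture, so I close and lift straight up.

jog_arm([
  [1, 0, 0, 0, 0, 0, 0],
  [1, 0, 0, 0, 0, 0, 0],
  [1, 0, 0, 0, 0, 0, 0],
  [1, 0, 0, 0, 0, 0, 0],
  [1, 0, 0, 0, 0, 0, 0],
], newtons=80)

```text
t: 6.2
eef_pos: [461.4, 186.7, 101.4]
tcp_rot: [3.141, 0.0, 2.703]
force: [2.7, 6.3, 1.7]
grip_width: 12.3
grip_force: 2.2
```

jog_arm([
  [1, 0, 0, 0, 0, 0, 0],
  [1, 0, 0, 0, 0, 0, 0],
  [1, 0, 0, 0, 0, 0, 0],
  [1, 0, 0, 0, 0, 0, 0],
  [1, 0, 0, 0, 0, 0, 0],
])

```text
t: 6.7
eef_pos: [461.5, 186.7, 101.5]
tcp_rot: [3.141, 0.0, 2.703]
force: [-0.9, -0.2, 3.6]
grip_width: 11.1
grip_force: 77.8
```

jog_arm([
  [1, 0, 0, -0.5, 0, 0, 0],
  [1, 0, 0, -0.9, 0, 0, 0],
  [1, 0, 0, -0.9, 0, 0, 0],
  [1, 0, 0, -0.9, 0, 0, 0],
  [1, 0, 0, -0.9, 0, 0, 0],
])

```text
t: 7.2
eef_pos: [460.8, 186.2, 224.8]
tcp_rot: [-3.14, -0.001, 2.703]
force: [-0.8, 1.3, -1.7]
grip_width: 10.8
grip_force: 78.0
```

jog_arm([
  [1, -0.3, -0.35, -0.2, 0, 0, 0],
  [1, -0.5, -0.6, 0, 0, 0, 0],
  [1, -0.588, -0.689, 0, 0, 0, 0],
  [1, -0.588, -0.689, 0, 0, 0, 0],
  [1, -0.588, -0.689, 0, 0, 0, 0],
])

```text
t: 7.7
eef_pos: [491.9, 69.6, 228.9]
tcp_rot: [-3.14, -0.001, 2.702]
force: [-0.1, -0.6, -2.7]
grip_width: 10.9
grip_force: 78.4
```

jog_arm([
  [1, -0.588, -0.689, 0, 0, 0, 0],
  [1, -0.588, -0.689, 0, 0, 0, 0],
  [1, -0.588, -0.689, 0, 0, 0, 0],
  [1, -0.588, -0.689, 0, 0, 0, 0],
  [1, -0.588, -0.689, 0, 0, 0, 0],
])

```text
t: 8.2
eef_pos: [527.5, -61.3, 228.8]
tcp_rot: [-3.14, -0.002, 2.702]
force: [0.7, -0.3, -2.0]
grip_width: 11.0
grip_force: 78.4
```

jog_arm([
  [1, -0.588, -0.689, 0, 0, 0, 0],
  [1, -0.588, -0.689, 0, 0, 0, 0],
  [1, -0.588, -0.689, 0, 0, 0, 0],
  [1, -0.588, -0.689, 0, 0, 0, 0],
  [1, -0.588, -0.689, 0, 0, 0, 0],
])

```text
t: 8.7
eef_pos: [563.2, -192.2, 228.6]
tcp_rot: [-3.14, -0.002, 2.702]
force: [0.5, 0.7, -2.7]
grip_width: 11.3
grip_force: 78.4
```

jog_arm([
  [1, -0.3, -0.38, 0, 0, 0, 0],
  [1, 0, 0, 0, 0, 0, 0],
  [1, 0, 0, 0, 0, 0, 0],
  [1, 0, 0, 0, 0, 0, 0],
  [1, 0, 0, 0, 0, 0, 0],
])

```text
t: 9.2
eef_pos: [567.7, -202.7, 230.2]
tcp_rot: [3.141, -0.001, 2.705]
force: [-0.1, -0.4, -1.3]
grip_width: 11.0
grip_force: 78.2
```

```bash
python3 - <<'E'
from h import *
s=monitor.state();print(s["t"],s["eef_pos"],s["tcp_rot"],s["joints"],s["force"],s["moment"],s["grip_force"])
w=eyes.read_camera("wrist");im=w["img"]
for r in models.place_of(w,"keyway")[:2]: print(np.round(r["uv"],1),r["conf"],atz(w,r["uv"],85).round(1))
for r in models.place_of(w,"key_tip")[:2]: print("tip",np.round(r["uv"],1),r["conf"],atz(w,r["uv"],s["eef_pos"][2]-57.5).round(1))
uv=proj(w,[506.6,-177.2,85])[0].astype(int);print(uv)
x,y=np.clip(uv-[64,48],0,None);crop=cv2.resize(im[y:y+96,x:x+128],(400,300),interpolation=cv2.INTER_CUBIC)
cv2.imwrite("pics/e.png",np.hstack([cv2.resize(im,(400,300)),crop])[:,:,::-1])
E
```

```text
9.2 [ 567.72980468 -202.7249452   230.23642628] [ 3.14097162e+00 -5.43786019e-04  2.70478388e+00] [-0.08610054  0.37829673  0.42556129  1.75850123 -0.17819333  1.04321326
  1.53704139] [-0.05882421 -0.38674184 -1.34857851] [ 0.01903456 -0.01737267  0.03434321] 78.22115421295166
[252.3 105.1] 0.85 [ 504.8 -177.4   85. ]
[253 106]
```

View pics/e.png

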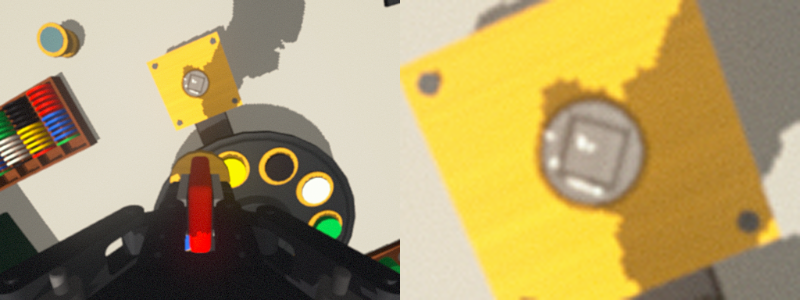

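The lock shows at (253,106) with the steel core and its square socket visible through the keyway. I measure both yaws from this view.

```bash
python3 - <<'E'
from h import *
w=eyes.read_camera("wrist");im=w["img"].astype(int)
roi=np.zeros(im.shape[:2],bool);roi[30:175,180:315]=1
# exclude wheel chip region below
m=roi&(im[...,0]>1.8*im[...,2])&(im[...,0]>90)
m=big(m);ys,xs=np.nonzero(m);print(xs.min(),xs.max(),ys.min(),ys.max())
print("brass",rectxy(w,m,85))
# rectified world patch at z=73 (core top), 0.1mm/px, 36mm, x right y up
c=np.array([505,-177.3]);N=360;g=(np.arange(N)-N/2)*.1
X,Y=np.meshgrid(c[0]+g,c[1]-g)
def patch(z):
    uv=proj(w,np.c_[X.ravel(),Y.ravel(),np.full(X.size,z)]).astype(np.float32).reshape(N,N,2)
    return cv2.remap(w["img"],uv[...,0],uv[...,1],cv2.INTER_CUBIC)
p=patch(73.);q=patch(85.)
cv2.imwrite("pics/f.png",np.hstack([p,q])[:,:,::-1])
E
```

```text
188 310 40 166
brass ((505.1688232421875, -179.81268310546875), (90.54215240478516, 91.83505249023438), 87.12938690185547)
```

View pics/f.png

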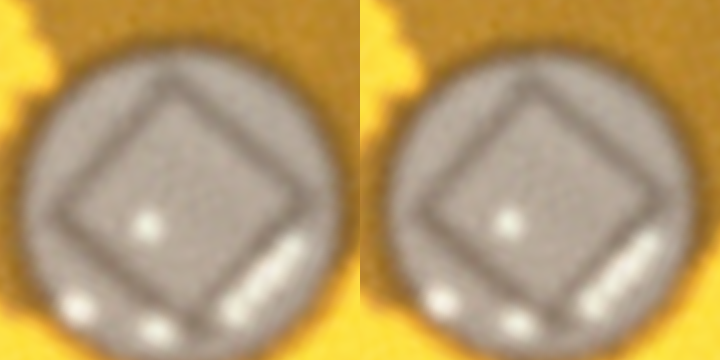

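The socket centre and brass plate agree on the keyway at (505.1, -179.7). The box yaw is -2.9° and the socket sits at 49.4° (52° anticlockwise of square, 0.91 rad, in the stated range). I move over it, turn about 15.5° clockwise to line up, and lower to 15 mm above the plate.

jog_arm([
  [1, 0.738, -0.062, 0, 0, 0, 0],
  [1, 0.738, -0.062, 0, 0, 0, 0],
  [1, 0.738, -0.062, 0, 0, 0, 0],
  [1, 0, 0, 0, 0, 0, 0.043],
  [1, 0, 0, 0, 0, 0, 0.043],
])

```text
t: 9.9
eef_pos: [504.7, -180.7, 230.7]
tcp_rot: [3.141, 0.0, 2.427]
force: [-0.0, 0.1, -2.8]
grip_width: 11.4
grip_force: 78.2
```

jog_arm([
  [1, 0, 0, 0.8, 0, 0, 0],
  [1, 0, 0, 0.8, 0, 0, 0],
  [1, 0, 0, 0.8, 0, 0, 0],
  [1, 0, 0, 0, 0, 0, 0],
  [1, 0, 0, 0, 0, 0, 0],
])

```text
t: 10.4
eef_pos: [505.3, -181.1, 158.8]
tcp_rot: [-3.141, -0.0, 2.433]
force: [0.9, -1.0, -2.1]
grip_width: 11.1
grip_force: 78.0
```

jog_arm([
  [1, 0, 0, 0, 0, 0, 0],
  [1, 0, 0, 0, 0, 0, 0],
  [1, 0, 0, 0, 0, 0, 0],
  [1, 0, 0, 0, 0, 0, 0],
  [1, 0, 0, 0, 0, 0, 0],
])

```text
t: 10.9
eef_pos: [505.3, -181.0, 158.6]
tcp_rot: [3.141, 0.0, 2.433]
force: [-0.3, 0.8, -2.6]
grip_width: 11.2
grip_force: 78.0
```

```bash
python3 - <<'E'
from h import *
E=[];Y=[]
for i in range(4):
  p=eyes.read_camera(("scene","top","wrist","wrist")[i]);s=monitor.state();E.append(s["eef_pos"]);Y.append(s["tcp_rot"])
  if i==0:a=p
print(np.mean(E,0),np.std(E,0),np.degrees(Y)[:,2],s["t"],s["joints"])
W=cv2.resize(p["img"],(400,300));uv=proj(a,[505,-179.7,100])[0].astype(int);print(uv)
x,y=uv-[40,30];c=cv2.resize(a["img"][y:y+60,x:x+80],(400,300),interpolation=cv2.INTER_CUBIC)
cv2.imwrite("pics/g.png",np.hstack([W,c])[:,:,::-1])
for r in models.place_of(a,"key_tip")[:3]: print("tip",np.round(r["uv"],1),r["conf"])
e=np.mean(E,0);print(proj(a,[[e[0],e[1],e[2]-57.5],[505.1,-179.7,e[2]-57.5]]))
E
```

```text
[ 505.24830943 -181.01098512  158.44837306] [0.03364081 0.00711476 0.06602057] [139.38016298 139.38175539 139.37704157 139.37900626] 11.1 [-0.13726969  0.35924662  0.45258933  1.98190625 -0.20706401  0.84482792
  1.29031966]
[232 234]
tip [233.6 230.5] 0.72
tip [331.4 195.8] 0.71
tip [262.7 180.1] 0.5
[[232.73179535 234.29718575]
 [232.9965099  233.97036704]]
```

View pics/g.png

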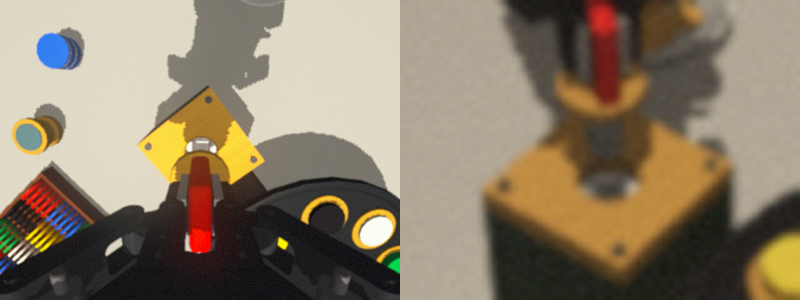

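The key stands upright over the keyway, about 1 mm off by the readout. I correct that and lower it in.

jog_arm([
  [1, 0.032, 0.03, 0.36, 0, 0, 0],
  [1, 0, 0, 0.36, 0, 0, 0],
  [1, 0, 0, 0.36, 0, 0, 0],
  [1, 0, 0, 0, 0, 0, 0],
  [1, 0, 0, 0, 0, 0, 0],
])

```text
t: 11.65
eef_pos: [504.6, -179.8, 125.4]
tcp_rot: [-3.141, -0.001, 2.432]
force: [0.1, -0.3, -1.4]
grip_width: 11.2
grip_force: 78.3
```

jog_arm([
  [1, 0, 0, 0.03, 0, 0, 0],
  [1, 0, 0, 0.03, 0, 0, 0],
  [1, 0, 0, 0.03, 0, 0, 0],
  [1, 0, 0, 0.03, 0, 0, 0],
  [1, 0, 0, 0, 0, 0, 0],
])

```text
t: 12.15
eef_pos: [505.0, -179.7, 122.4]
tcp_rot: [3.142, -0.0, 2.433]
force: [-1.1, 0.7, -2.2]
grip_width: 11.1
grip_force: 78.3
```

jog_arm([
  [1, 0, 0, 0.05, 0, 0, 0],
  [1, 0, 0, 0.05, 0, 0, 0],
  [1, 0, 0, 0.05, 0, 0, 0],
  [1, 0, 0, 0.05, 0, 0, 0],
  [1, 0, 0, 0, 0, 0, 0],
])

```text
t: 12.65
eef_pos: [504.9, -179.7, 116.1]
tcp_rot: [-3.141, -0.0, 2.433]
force: [-0.4, 0.7, -3.6]
grip_width: 10.8
grip_force: 78.3
```

It's in the socket with no resistance, so I go on down to home (TCP about 104.5).

jog_arm([
  [1, 0, 0, 0.07, 0, 0, 0],
  [1, 0, 0, 0.07, 0, 0, 0],
  [1, 0, 0, 0.07, 0, 0, 0],
  [1, 0, 0, 0.07, 0, 0, 0],
  [1, 0, 0, 0, 0, 0, 0],
])

```text
t: 13.15
eef_pos: [504.9, -179.7, 107.6]
tcp_rot: [-3.141, -0.0, 2.433]
force: [1.0, 0.5, -2.2]
grip_width: 11.0
grip_force: 78.3
```

jog_arm([
  [1, 0, 0, 0.03, 0, 0, 0],
  [1, 0, 0, 0.03, 0, 0, 0],
  [1, 0, 0, 0.03, 0, 0, 0],
  [1, 0, 0, 0, 0, 0, 0],
  [1, 0, 0, 0, 0, 0, 0],
])

```text
t: 13.65
eef_pos: [505.1, -179.7, 105.3]
tcp_rot: [3.142, -0.0, 2.433]
force: [-0.2, 0.4, -2.4]
grip_width: 11.3
grip_force: 78.3
```

jog_arm([
  [1, 0, 0, 0.03, 0, 0, 0],
  [1, 0, 0, 0, 0, 0, 0],
  [1, 0, 0, 0.03, 0, 0, 0],
  [1, 0, 0, 0, 0, 0, 0],
  [1, 0, 0, 0, 0, 0, 0],
])

```text
t: 14.15
eef_pos: [505.4, -179.9, 104.4]
tcp_rot: [3.141, 0.0, 2.432]
force: [-2.4, 1.2, 8.1]
grip_width: 10.7
grip_force: 80.3
```

Bottomed at TCP 104.4 with about 10 N, as predicted for fully home. Now I turn clockwise and watch the moment.

jog_arm([
  [1, 0, 0, -0.01, 0, 0, 0.028],
  [1, 0, 0, 0, 0, 0, 0.028],
  [1, 0, 0, 0, 0, 0, 0.028],
  [1, 0, 0, 0, 0, 0, 0.028],
  [1, 0, 0, 0, 0, 0, 0.028],
])

```text
t: 14.65
eef_pos: [505.5, -179.9, 104.5]
tcp_rot: [3.141, 0.0, 1.99]
force: [-1.8, 0.5, 4.5]
grip_width: 10.8
grip_force: 79.5
```

```bash
python3 -c "
from h import *
s=monitor.state();print(s['moment'],np.degrees(s['tcp_rot']))"
```

```text
[0.0996724  0.34413751 0.2574345 ] [1.79951317e+02 2.18866543e-02 1.14005654e+02]
```

jog_arm([
  [1, 0, 0, 0, 0, 0, 0.028],
  [1, 0, 0, 0, 0, 0, 0.028],
  [1, 0, 0, 0, 0, 0, 0.028],
  [1, 0, 0, 0, 0, 0, 0.028],
  [1, 0, 0, 0, 0, 0, 0],
])

```text
t: 15.15
eef_pos: [505.6, -179.9, 104.4]
tcp_rot: [3.141, 0.0, 1.639]
force: [-1.5, 1.1, 6.2]
grip_width: 11.0
grip_force: 79.6
```

```bash
python3 -c "
from h import *
s=monitor.state();print(s['moment'],np.degrees(s['tcp_rot']),s['force'])"
```

```text
[0.17094256 0.41110725 0.0577941 ] [1.79952586e+02 1.30766084e-02 9.39085847e+01] [-1.50876583  1.12873702  6.17352465]
```

jog_arm([
  [1, 0, 0, 0, 0, 0, 0.012],
  [1, 0, 0, 0, 0, 0, 0.012],
  [1, 0, 0, 0, 0, 0, 0.012],
  [1, 0, 0, 0, 0, 0, 0],
  [1, 0, 0, 0, 0, 0, 0],
])

```text
t: 15.65
eef_pos: [505.6, -179.9, 104.5]
tcp_rot: [3.141, -0.0, 1.528]
force: [-2.1, 0.4, 5.4]
grip_width: 11.4
grip_force: 79.6
```

```bash
python3 -c "
from h import *
s=monitor.state();print(s['moment'],np.degrees(s['tcp_rot']),s['force'])"
```

```text
[0.12350956 0.30022396 0.1189205 ] [ 1.79939385e+02 -2.20844323e-03  8.75678635e+01] [-2.08187166  0.37602225  5.43684843]
```

jog_arm([
  [1, 0, 0, 0, 0, 0, 0.006],
  [1, 0, 0, 0, 0, 0, 0.006],
  [1, 0, 0, 0, 0, 0, 0],
  [1, 0, 0, 0, 0, 0, 0],
  [1, 0, 0, 0, 0, 0, 0],
])

```text
t: 16.15
eef_pos: [505.6, -179.8, 104.4]
tcp_rot: [3.141, -0.0, 1.49]
force: [-1.4, 0.2, 5.8]
grip_width: 10.9
grip_force: 79.6
```

```bash
python3 -c "
from h import *
s=monitor.state();print(s['moment'],np.degrees(s['tcp_rot']),s['force'])"
```

```text
[0.17454739 0.3647189  0.13265628] [ 1.79943002e+02 -1.08617601e-02  8.53956159e+01] [-1.39269485  0.19904121  5.76315498]
```

jog_arm([
  [1, 0, 0, 0, 0, 0, 0.006],
  [1, 0, 0, 0, 0, 0, 0.006],
  [1, 0, 0, 0, 0, 0, 0],
  [1, 0, 0, 0, 0, 0, 0],
  [1, 0, 0, 0, 0, 0, 0],
])

```text
t: 16.65
eef_pos: [505.6, -179.8, 104.4]
tcp_rot: [3.141, -0.0, 1.453]
force: [-1.3, 0.2, 5.8]
grip_width: 10.7
grip_force: 79.6
```

```bash
python3 -c "
from h import *
s=monitor.state();print(s['moment'],np.degrees(s['tcp_rot']),s['force'])"
```

```text
[0.12980878 0.33123499 0.13055762] [ 1.79942739e+02 -1.40159102e-02  8.32320985e+01] [-1.34129596  0.18970017  5.83138723]
```

jog_arm([
  [1, 0, 0, 0, 0, 0, 0.006],
  [1, 0, 0, 0, 0, 0, 0.006],
  [1, 0, 0, 0, 0, 0, 0],
  [1, 0, 0, 0, 0, 0, 0],
  [1, 0, 0, 0, 0, 0, 0],
])

```text
t: 17.15
eef_pos: [505.6, -179.8, 104.4]
tcp_rot: [3.141, -0.0, 1.415]
force: [-0.7, 1.2, 6.4]
grip_width: 11.1
grip_force: 79.6
```

```bash
python3 -c "
from h import *
s=monitor.state();print(s['moment'],np.degrees(s['tcp_rot']),s['force'])"
```

```text
[0.18028967 0.33526106 0.14102966] [ 1.79942963e+02 -1.46916245e-02  8.10759157e+01] [-0.74237167  1.20220386  6.37869629]
```

jog_arm([
  [1, 0, 0, 0, 0, 0, 0.006],
  [1, 0, 0, 0, 0, 0, 0.006],
  [1, 0, 0, 0, 0, 0, 0],
  [1, 0, 0, 0, 0, 0, 0],
  [1, 0, 0, 0, 0, 0, 0],
])

```text
t: 17.65
eef_pos: [505.6, -179.8, 104.4]
tcp_rot: [3.141, -0.0, 1.378]
force: [-1.0, 0.3, 5.8]
grip_width: 10.9
grip_force: 79.7
```

```bash
python3 - <<'E'
from h import *
s=monitor.state();print(s['moment'],np.degrees(s['tcp_rot']),s['force'])
w=eyes.read_camera("wrist");a=eyes.read_camera("scene");im=w["img"]
uv=proj(a,[505,-179.7,100])[0].astype(int);x,y=uv-[40,36];c=cv2.resize(a["img"][y:y+60,x:x+80],(400,300),interpolation=cv2.INTER_CUBIC)
cv2.imwrite("pics/i.png",np.hstack([cv2.resize(im,(400,300)),c])[:,:,::-1])
E
```

```text
[0.12959849 0.35961429 0.32124311] [ 1.79946517e+02 -1.00130943e-02  7.89434405e+01] [-0.99636076  0.32822254  5.80113325]
```

View pics/i.png

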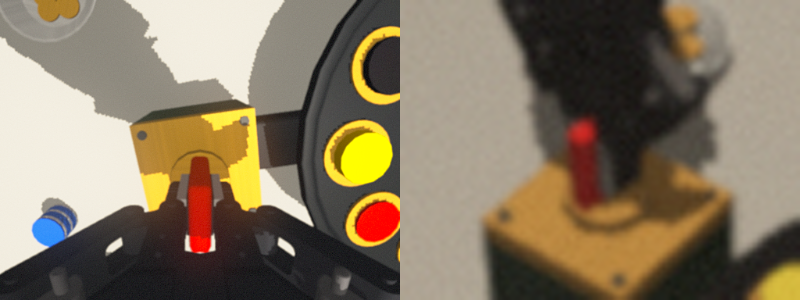

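jog_arm([
  [1, 0, 0, 0, 0, 0, 0.005],
  [1, 0, 0, 0, 0, 0, 0.005],
  [1, 0, 0, 0, 0, 0, 0],
  [1, 0, 0, 0, 0, 0, 0],
  [1, 0, 0, 0, 0, 0, 0],
])

```text
t: 18.25
eef_pos: [505.7, -179.8, 104.5]
tcp_rot: [3.141, 0.0, 1.348]
force: [-1.7, 0.4, 6.1]
grip_width: 11.4
grip_force: 80.1
```

```bash
python3 - <<'E'
from h import *
s=monitor.state();print(s['moment'],np.degrees(s['tcp_rot']),s['force'])
w=eyes.read_camera("wrist");im=w["img"].astype(int)
# far brass edge: topmost yellow pixel per column; left & right edges
m=(im[...,0]>1.6*im[...,2])&(im[...,0]>80)
m[:, :150]=0;m[:,345:]=0;m[290:]=0;m=big(m)
ys,xs=np.nonzero(m);print(xs.min(),xs.max(),ys.min(),ys.max())
def fit(pts):
    W=np.array([atz(w,p,85)[:2] for p in pts],np.float32)
    v=cv2.fitLine(W,cv2.DIST_HUBER,0,.01,.01).ravel();return np.degrees(np.arctan2(v[1],v[0]))%90-90, W[0],W[-1]
cols=range(xs.min()+14,xs.max()-10,2);print("top edge",fit([(c,np.nonzero(m[:,c])[0].min()) for c in cols]))
rows=range(165,240,2);print("left edge",fit([(np.nonzero(m[r])[0].min(),r) for r in rows]))
E
```

```text
[0.12094137 0.37940782 0.67055437] [1.79950729e+02 1.49189473e-03 7.72189384e+01] [-1.66937776  0.39624067  6.07472578]
164 337 132 289
top edge (np.float32(-2.4251175), array([ 471.35605, -131.94325], dtype=float32), array([ 553.07166, -145.89589], dtype=float32))
left edge (np.float32(-3.024681), array([ 462.4038 , -133.99315], dtype=float32), array([ 460.33838, -180.52226], dtype=float32))
```

The stop is confirmed (moment rises to 0.67 N m). I back off into the bit's play so the wing stands square (about 87°), ease the press, and release.

jog_arm([
  [1, 0, 0, -0.01, 0, 0, -0.012],
  [1, 0, 0, 0, 0, 0, -0.012],
  [1, 0, 0, 0, 0, 0, -0.012],
  [1, 0, 0, 0, 0, 0, -0.012],
  [1, 0, 0, 0, 0, 0, 0],
])

```text
t: 18.8
eef_pos: [505.6, -179.9, 104.5]
tcp_rot: [3.14, -0.0, 1.497]
force: [0.0, 0.0, 3.7]
grip_width: 11.0
grip_force: 79.1
```

```bash
python3 - <<'E'
from h import *
s=monitor.state();print(s['moment'],np.degrees(s['tcp_rot']),s['force'])
E
```

```text
[ 0.04419497  0.00933758 -0.03591734] [ 1.79929407e+02 -7.94086314e-03  8.57727453e+01] [0.00440341 0.03296832 3.68529104]
```

jog_arm([
  [-1, 0, 0, 0, 0, 0, 0],
  [-1, 0, 0, 0, 0, 0, 0],
  [-1, 0, 0, 0, 0, 0, 0],
  [-1, 0, 0, 0, 0, 0, 0],
  [-1, 0, 0, 0, 0, 0, 0],
])

```text
t: 19.3
eef_pos: [505.0, -179.7, 104.0]
tcp_rot: [-3.141, 0.0, 1.496]
force: [0.4, -0.4, -0.0]
grip_width: 82.0
grip_force: 0.0
```

jog_arm([
  [-1, 0, 0, 0, 0, 0, 0],
  [-1, 0, 0, 0, 0, 0, 0],
  [-1, 0, 0, 0, 0, 0, 0],
  [-1, 0, 0, 0, 0, 0, 0],
  [-1, 0, 0, 0, 0, 0, 0],
])

```text
t: 19.8
eef_pos: [505.1, -179.7, 104.1]
tcp_rot: [3.142, 0.0, 1.496]
force: [-0.3, -0.4, -0.1]
grip_width: 85.7
grip_force: 0.0
```

jog_arm([
  [-1, 0, 0, -0.5, 0, 0, 0],
  [-1, 0, 0, -0.95, 0, 0, 0],
  [-1, 0, 0, -0.95, 0, 0, 0],
  [-1, 0, 0, -0.95, 0, 0, 0],
  [-1, 0, 0, -0.95, 0, 0, 0],
])

```text
t: 20.3
eef_pos: [504.9, -180.1, 235.3]
tcp_rot: [3.141, 0.0, 1.496]
force: [0.8, -0.2, -0.0]
grip_width: 85.8
grip_force: 0.0
```

jog_arm([
  [-1, 0, 0, 0, 0, 0, 0],
  [-1, 0, 0, 0, 0, 0, 0],
  [-1, 0, 0, 0, 0, 0, 0],
  [-1, 0, 0, 0, 0, 0, 0],
  [-1, 0, 0, 0, 0, 0, 0],
])

```text
t: 20.8
eef_pos: [504.6, -179.7, 232.4]
tcp_rot: [-3.14, 0.0, 1.496]
force: [-0.3, 0.2, -0.3]
grip_width: 85.2
grip_force: 0.0
```

```bash
python3 - <<'E'
from h import *
s=monitor.state();print(s['t'],s['eef_pos'],np.degrees(s['tcp_rot'][2]))
w=eyes.read_camera("wrist");im=w["img"].astype(int);uv=proj(w,[505,-179.7,146])[0].astype(int);print(uv)
roi=np.zeros(im.shape[:2],bool);roi[uv[1]-45:uv[1]+45,uv[0]-30:uv[0]+30]=1
m=big(roi&(im[...,0]>170)&(im[...,1]<70));print("wing",rectxy(w,m,146.))
roi[:]=0;roi[80:285,160:360]=1
b=big(roi&(im[...,0]>1.5*im[...,2])&(im[...,0]>70));print("brass",rectxy(w,b,85))
print([ (r["uv"],r["conf"]) for r in models.place_of(w,"key_grip")[:1]])
save(w,"j.png",None,1.4)
E
```

```text
20.8 [ 504.57721012 -179.65455395  232.37032551] 85.72661526127112
[257 190]
wing ((504.6198425292969, -179.48822021484375), (37.32232666015625, 10.467386245727539), 86.09249114990234)
brass ((505.26422119140625, -179.6808624267578), (92.81238555908203, 93.05583953857422), 87.21029663085938)
[([253.0, 184.0], 0.72)]
```

View pics/j.png

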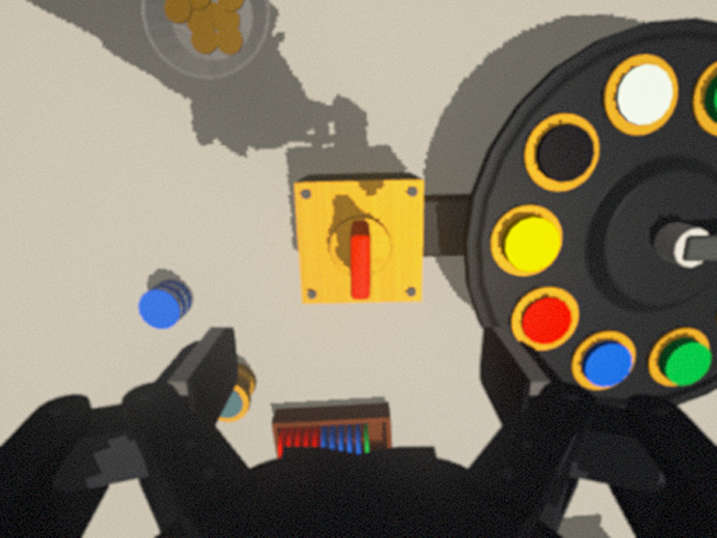

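The key stands home in the lock at (257,190). Its wing is at 86.1° and the box at 87.2°, so it is square within about 1°, and the gripper is clear. I hand in.

```bash
python3 -c "
from workcell import job_done
print(job_done())"
```

```text
the job is handed in; nothing more can be done
None
```

The job is handed in: the brake key is fully home in the lock, turned clockwise to its stop and eased back into the bit's play so its wing is square with the box to about 1°, with the gripper clear and no contact with other things noted.

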